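# Row up mallet-head blanks on the bench fence and set the hold-down

### The job

Line up the three mallet-head blanks flat on the pad in the corner of the bench fence: side by side without gaps, longest against the side stop, then the middle one, then the shortest, each square with one end hard against the long rail. Once the row is tight and nothing is holding it, press the hold-down knob in, turn it clockwise to its stop and let it spring back up. Leave the mallet, glue jar and chisel where they are.

Things in the scene. Friction and masses are not known exactly. Their poses are not given: they have to be found in the camera images.
- fence: fixed L-shaped dark wood fence, 25 mm thick, 30 mm high; origin: inner corner, bench level. Long rail: inner face is the plane x = 0, from y = 0 to -170 mm, wood at x 0 to 25 mm. Side stop: inner face is the plane y = 0, from x = 0 to -100 mm, wood at y 0 to 25 mm. The blanks belong on the flush grey pad (no step) at x < 0, y < 0, lying along x, the row growing towards -y
- long_blank: oiled pale beech mallet-head blank, a plain rectangular block 140 mm long (its x axis) x 50 mm wide (y) x 45 mm high (z), with a dark mortise mark in the middle of its top; origin at the centre of its underside; the longest of the three, which differ only in length; about 220 g
- middle_blank: oiled pale beech mallet-head blank, a plain rectangular block 110 mm long (its x axis) x 50 mm wide (y) x 45 mm high (z), with a dark mortise mark in the middle of its top; origin at the centre of its underside; the middle one of the three, which differ only in length; about 175 g
- short_blank: oiled pale beech mallet-head blank, a plain rectangular block 80 mm long (its x axis) x 50 mm wide (y) x 45 mm high (z), with a dark mortise mark in the middle of its top; origin at the centre of its underside; the shortest of the three, which differ only in length; about 125 g
- regulator: fixed grey hold-down regulator box on the bench, 90 x 90 mm, 30 mm high, with the knob standing on its middle; a brass pipe stub on its -y side; origin at the centre of its underside
- knob_grip (a point): black knob on the regulator: a bar grip 52 mm long (x axis here, turns with the knob), 14 mm thick (y), its top 71 mm above the bench, on a round skirt 56 mm across whose top is 46 mm above the bench; this point is on the knob's axis inside the bar, 60 mm above the bench when the knob is up
- knob_press (a joint): how far the knob is pressed down (m): 0 up, 0.007 fully in; sprung, 3 N to start and 9 N fully in. The knob is locked against turning past about 0.15 rad unless pressed at least 5 mm
- knob_turn (a joint): turn of the knob (rad), growing clockwise seen from above: near 0 off, 1.2 at its stop; stays where it is left
- mallet: bystander: loose wooden mallet lying flat, head 90 (x) x 120 (y) x 65 mm high, round handle 26 mm thick running 235 mm out along its x axis; origin under the middle of the head
- glue_jar: bystander: loose standing glass jar, 60 mm across, 100 mm high; origin at the centre of its underside
- chisel: bystander: loose chisel lying flat, 265 mm long along its x axis, up to 26 mm thick, blade to +x, origin near its middle at bench level
Things that resemble listed ones, but are neither listed nor needed, are in the scene too. Leave any pink or red look-alike of the regulator alone.

How it is judged (in metres and radians):
On the way, in this order (a step that is already met when the one before it is completed fails the run):
1. the three blanks lie in a tight row in the fence corner, in order, let go and at rest, with the knob not yet turned (x of long_blank in the frame of fence between -0.074 and -0.066 m and y of long_blank in the frame of fence between -0.029 and -0.021 m and angle between the x axis of each of long_blank, middle_blank, short_blank and the x axis of fence, either way round below 0.06 rad and angle between each of long_blank, middle_blank, short_blank's own z axis and vertical below 0.05 rad and height (world z) of each of long_blank, middle_blank, short_blank below 0.004 m and x of middle_blank in the frame of fence between -0.059 and -0.051 m and y of middle_blank in the frame of fence between -0.08 and -0.07 m and x of short_blank in the frame of fence between -0.044 and -0.036 m and y of short_blank in the frame of fence between -0.131 and -0.119 m and linear speed of each of long_blank, middle_blank, short_blank below 0.01 m/s and contact force between each of long_blank, middle_blank, short_blank and the fingers below 0.3 N and value of joint knob_turn below 0.4 rad), for 0.2 s.
2. the knob is held pressed in and turned to its stop (value of joint knob_press above 0.004 m and value of joint knob_turn above 1 rad), for 0.1 s.
At the end, for the whole second after the job is handed in: In the fence frame, flat and at rest: long, middle, short blank from the side stop, ends within 4 mm of the rail, centres 25, 75, 125 mm from the stop (within 4, 5, 6 mm), square within 0.06 rad. Knob turned past 1.0 rad and up again (under 1.5 mm) (x of long_blank in the frame of fence between -0.074 and -0.066 m and y of long_blank in the frame of fence between -0.029 and -0.021 m and angle between the x axis of each of long_blank, middle_blank, short_blank and the x axis of fence, either way round below 0.06 rad and angle between each of long_blank, middle_blank, short_blank's own z axis and vertical below 0.05 rad and height (world z) of each of long_blank, middle_blank, short_blank below 0.004 m and x of middle_blank in the frame of fence between -0.059 and -0.051 m and y of middle_blank in the frame of fence between -0.08 and -0.07 m and x of short_blank in the frame of fence between -0.044 and -0.036 m and y of short_blank in the frame of fence between -0.131 and -0.119 m and linear speed of each of long_blank, middle_blank, short_blank below 0.01 m/s and value of joint knob_turn above 1 rad and value of joint knob_press below 0.0015 m); the robot touches nothing.
It fails at once if the mallet is shifted more than 20 mm or tipped (distance of mallet from where it was at the start of the episode above 0.02 m or angle between mallet's own z axis and vertical above 0.3 rad).
It fails at once if the glue jar is shifted more than 20 mm or tipped (distance of glue_jar from where it was at the start of the episode above 0.02 m or angle between glue_jar's own z axis and vertical above 0.3 rad).
It fails at once if the chisel is shifted more than 20 mm or tipped (distance of chisel from where it was at the start of the episode above 0.02 m or angle between chisel's own z axis and vertical above 0.3 rad).
It also fails if it takes over 72 s, if anything falls off the work surface, if the arm or the gripper's body presses on something with over 40 N, if the wrist force passes 120 N, or if a joint passes its speed limit or range.

### The arm

A 6-joint arm with a two-finger parallel gripper is mounted at the origin on the work surface. World frame = base frame: x ahead of the robot, y to its left, z up, the work surface at z = 0. Lengths are in mm, angles in rad, forces in N, time in s.
With the tool pointing down it reaches from about 350 to 975 mm from the base axis. Payload 7.1 kg.
Tool frame: the origin (TCP) lies midway between the tips of the shut fingers; the grasp point (between the pads) lies 19 mm behind it; z points along the fingers, y is the line along which they close (so a half turn about z gives the same grasp; the last joint's range is limited). The gripper opens to 88 mm and grips with 3 to 60 N. Pads are 20 mm wide; open, the fingers measure 115 mm over their backs; the gripper's body (75 mm by 178 mm) begins 61 mm behind the grasp point.
Start: joints at [-1.177, 0.423, 1.63, -0, 1.089, -0.019], TCP at [250.75, -572.476, 222.675] pointing down, gripper open.
Joint ranges: [-3, 3], [-0.9, 2.11], [0.09, 2.58], [-1.31, 4.45], [0.11, 2.69], [-2.54, 2.54]. Speed limits (rad/s): [2.39, 2.39, 3.01, 3.14, 3.14, 3.14].

### API

Orientations are given as a rotation vector (axis times angle).
In Python, from workcell import get_obs, get_image, camera_params, close_job gives the robot as it stands.
- The arm moves only by the shell command python3 -m creep 'ROWS' [OPENING]. ROWS is a JSON object of lists of equal length, an entry for each row: "delta_pos": the shift along the tool's x, y, z in m, a list of three; "twist": the turn, a rotation vector about the tool's x, y, z in degrees, a list of three. A call has 1 to 20 rows; each row shifts and turns the commanded pose from where the row before left it, along the tool's axes as they then stand; what a row does not reach is not made up. A row lasts 1/12 s, in which the tool goes at most 41.7 mm and 7.16 degrees, less where a joint would pass 70% of its speed; a pose out of reach is approached as far as the arm can. A call with a gripper value outside its range is refused whole. OPENING is the opening, from 0 (shut) to 1 (fully open), set as the call begins (- or left out, the last holds). The fingers move at their own pace and stop on an object; the grip force is fixed at half the most. Time passes only in rows, so rows that do not move let the fingers close. It gives the time, the measured TCP pose, the force, the opening and the grip force at its end, in the units of the state.
- get_obs(): the state, without advancing time (a new reading comes with each control period).
- get_image(name): name is "scene" or "side" or "wrist"; returns (picture, depth): 420x560x3 uint8, red, green, blue; 420x560 float32, mm along the optical axis (not along the pixel's ray), 0 where there is no reading.
- camera_params(name): a dict with "camera_matrix" (3x3 intrinsics, pixels), "extrinsics" (4x4, takes a point from camera to world coordinates). Camera axes: x right, y down, z forward; pixel columns grow to the right and rows downward; lengths in mm; the calibration is good to about 2 mm. The wrist camera is an equidistant fisheye: a pixel r from the principal point sees the ray r / f radians off the axis. A picture is of the moment at which its call begins: read the wrist's pose just before it. camera_params takes no time and is no camera call; for the wrist camera it gives the pose at the moment of the call.
- close_job(): hands the job in; it is judged then, once.
The state is a dict: "t": time; "qpos": joint angles; "qvel": joint speeds; "joint_torque": joint torques, N m; "ee_pos": TCP position; "orientation": TCP orientation; "ft_force": force on the tool from outside, world axes, zero at the start; "moment": the same for the moment, N m; "width": finger opening in mm; "grasp_force": force on a finger pad.
Only numpy, scipy, OpenCV 4.12 (cv2) and the standard library are available. Lean on these libraries where they do the work, as an engineer would, in place of code of your own. Each camera call takes 0.05 s, during which the arm holds its last target. There are 200 camera calls.

## Working session

There is one attempt and no reset: what is moved stays moved. The work goes in short steps, Python scripts to look and compute and a shell command to move; the robot and the scene stay as the last step left them, time stands still between calls to the robot, and variables do not carry over. Pictures are saved under pics/ and viewed, at most 10 in all, crops included, and the job is handed in when it is done.

```bash
mkdir -p pics; cat > h.py <<'E'
import numpy as np, cv2
from workcell import *
def snap(n,f):
    p=camera_params(n); im,d=get_image(n); cv2.imwrite(f'pics/{f}.png',im[:,:,::-1]); np.savez(f'pics/{f}.npz',im=im,d=d,K=p['camera_matrix'],T=p['extrinsics']); return im,d,p
def rays(uv,K,T,fish=False):
    uv=np.atleast_2d(np.asarray(uv,float)); K=np.array(K);T=np.array(T)
    a=np.c_[(uv[:,0]-K[0,2])/K[0,0],(uv[:,1]-K[1,2])/K[1,1]]
    if fish:
        r=np.linalg.norm(a,axis=1); s=np.sinc(r/np.pi); r_=np.c_[a*s[:,None],np.cos(r)]
    else: r_=np.c_[a,np.ones(len(a))]
    return T[:3,3], r_@T[:3,:3].T
def onplane(uv,z,f):
    q=np.load(f'pics/{f}.npz'); o,r=rays(uv,q['K'],q['T'],'wrist' in f)
    return o+r*((z-o[2])/r[:,2])[:,None]
def cloud(f):
    q=np.load(f'pics/{f}.npz'); d=q['d']; v,u=np.mgrid[:420,:560]
    o,r=rays(np.c_[u.ravel(),v.ravel()],q['K'],q['T'],'wrist' in f)
    fwd=r@q['T'][:3,2]
    return (o+r*(d.ravel()/fwd)[:,None]).reshape(420,560,3)
E
python3 - <<'E'
from h import *
for n in ['scene','side','wrist']:
    im,d,p=snap(n,n+'0'); print(n,np.round(p['camera_matrix'],1).tolist(),np.round(p['extrinsics'],3).tolist(),(d>0).mean())
a=[cv2.imread(f'pics/{n}0.png') for n in ['scene','side']]
o=get_obs();print(o)
E
```

```text
scene [[515.8, 0.0, 284.5], [0.0, 515.8, 206.6], [0.0, 0.0, 1.0]] [[0.515, 0.676, -0.528, 1238.095], [0.857, -0.395, 0.331, -485.642], [0.015, -0.623, -0.782, 1015.316], [0.0, 0.0, 0.0, 1.0]] 0.9961309523809524
side [[430.9, 0.0, 270.8], [0.0, 430.9, 206.9], [0.0, 0.0, 1.0]] [[-0.929, -0.241, 0.28, 258.783], [-0.369, 0.561, -0.741, 770.024], [0.022, -0.792, -0.611, 786.115], [0.0, 0.0, 0.0, 1.0]] 0.9959821428571428
wrist [[325.2, 0.0, 274.8], [0.0, 325.2, 209.1], [0.0, 0.0, 1.0]] [[0.402, -0.877, -0.265, 322.337], [-0.916, -0.385, -0.114, -540.532], [-0.002, 0.289, -0.957, 382.984], [0.0, 0.0, 0.0, 1.0]] 0.9960204081632653
{'t': 0.15, 'qpos': array([-1.17702545e+00,  4.23673132e-01,  1.63048178e+00,  1.42927517e-05,
        1.08857912e+00, -1.90245195e-02]), 'qvel': array([-0.00137157, -0.00255964, -0.00387844, -0.00078129, -0.00226829,
       -0.0002871 ]), 'joint_torque': array([ 8.88964132e-04, -5.44983816e+01, -2.73920059e+01,  6.44474267e-02,
        2.05129810e-02, -1.03094872e-04]), 'ee_pos': array([ 250.5871031 , -572.11536712,  222.08821096]), 'orientation': array([-3.07381614e+00, -6.43583026e-01,  3.14323731e-04]), 'ft_force': array([0.07740124, 0.27402073, 0.04055811]), 'moment': array([ 0.0738971 , -0.00173134,  0.03457978]), 'grasp_force': 0.0, 'width': 87.99737151980017}
```

View pics/scene0.png

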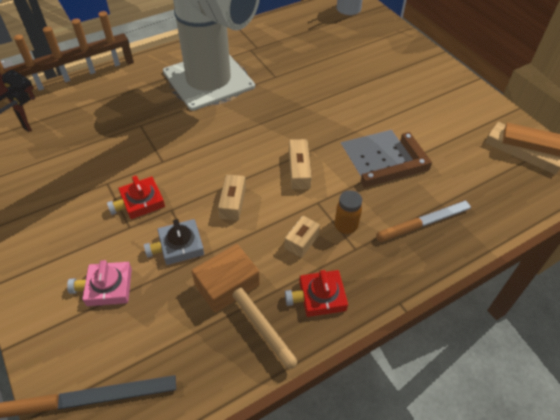

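View pics/side0.png

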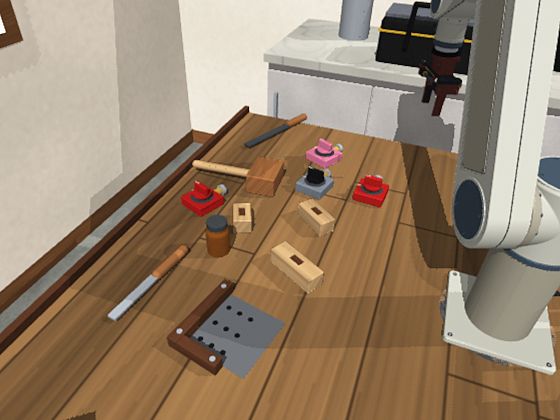

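View pics/wrist0.png

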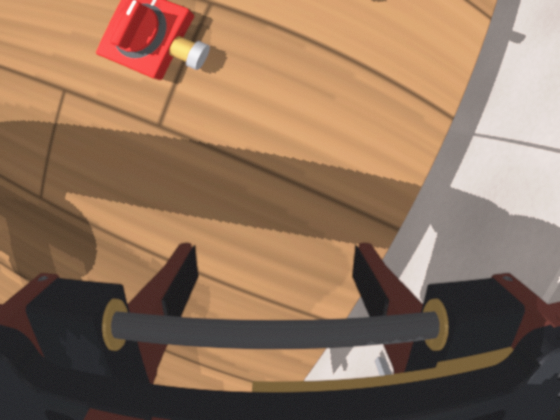

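The scene view shows three pale blanks at about (300,164), (232,197) and (302,236). The grey regulator with the black knob is at (180,242); the red and pink boxes at (140,197), (107,283) and (323,293) are look-alikes. The fence and pad are at (395,158), and the mallet, jar and chisel at (240,290), (348,212) and (425,222). In the side view the blanks are at (297,265), (316,217) and (242,217), the regulator at (315,182) and the fence at (215,330). The wrist view shows only a red look-alike at (145,40).

```bash
python3 - <<'E'
from h import *
for f in ['scene0','side0']:
    P=cloud(f); im=np.load(f'pics/{f}.npz')['im']
    hsv=cv2.cvtColor(im,cv2.COLOR_RGB2HSV)
    reg=(P[...,0]>250)&(P[...,0]<1000)&(P[...,1]>-500)&(P[...,1]<450)
    tb=reg&(abs(P[...,2])<10); print(f,'table z med',np.median(P[...,2][tb]))
    for lo,hi,nm in [(37,53,'blanktop'),(24,37,'fence/box'),(55,85,'knob/mallet'),(85,110,'jar')]:
        m=(reg&(P[...,2]>lo)&(P[...,2]<hi)).astype(np.uint8)
        m=cv2.morphologyEx(m,cv2.MORPH_OPEN,np.ones((2,2)))
        n,l,s,c=cv2.connectedComponentsWithStats(m)
        for i in range(1,n):
            if s[i,4]<60: continue
            k=l==i; q=P[k]; r=cv2.minAreaRect(q[:,:2].astype(np.float32))
            print(nm,'px',c[i].round(),s[i,4],'z',np.median(q[:,2]).round(1),'ctr',np.round(r[0],1),'size',np.round(r[1],1),'ang',round(r[2],1),'rgb',np.median(im[k],0))
E
```

```text
scene0 table z med 1.090337645184377
blanktop px [301. 161.] 785 z 45.7 ctr [ 816.1 -178.7] size [  61.  1041.9] ang 57.3 rgb [203. 165. 113.]
blanktop px [232. 194.] 738 z 45.7 ctr [ 812.3 -320.7] size [ 67.5 910.7] ang 64.6 rgb [187. 151. 104.]
blanktop px [140. 192.] 247 z 46.2 ctr [ 784.2 -431.5] size [ 54.1 912.6] ang 79.8 rgb [124.  32.  24.]
blanktop px [303. 233.] 644 z 45.5 ctr [ 919.5 -277.3] size [ 74.6 757.7] ang 51.2 rgb [188. 152. 104.]
blanktop px [347. 222.] 90 z 41.5 ctr [694.5  42.2] size [63.6 27.6] ang 76.8 rgb [78.  50.  20.5]
blanktop px [180. 236.] 297 z 46.3 ctr [ 869.6 -415.6] size [ 54.1 748.2] ang 75.1 rgb [44. 38. 32.]
blanktop px [114. 275.] 121 z 46.1 ctr [ 885.4 -492.1] size [ 16.8 705.3] ang 89.7 rgb [209. 115. 147.]
blanktop px [252. 282.] 63 z 38.6 ctr [ 716.1 -232.7] size [13.6 60. ] ang 23.9 rgb [85. 58. 34.]
blanktop px [324. 288.] 331 z 46.4 ctr [1007.6 -300.5] size [ 54.4 588.7] ang 46.0 rgb [103.  31.  23.]
blanktop px [263. 326.] 1209 z 44.1 ctr [ 990.  -339.1] size [144.6 557.9] ang 74.0 rgb [157. 126.  86.]
fence/box px [403. 162.] 884 z 30.
[... 4056 characters left out ...]
1531 z 30.7 ctr [485.5 485.3] size [137.8 714.7] ang 27.6 rgb [96. 57. 37.]
knob/mallet px [266. 170.] 682 z 66.2 ctr [515.9 186.3] size [ 110.3 1270.9] ang 18.8 rgb [156.  99.  58.]
knob/mallet px [316. 173.] 111 z 64.4 ctr [410.7 193.9] size [  48.1 1190.6] ang 12.5 rgb [17. 17. 19.]
knob/mallet px [374. 180.] 118 z 65.0 ctr [322.2 160.1] size [  51.6 1225.4] ang 3.5 rgb [164.   25.5  25. ]
knob/mallet px [202. 188.] 110 z 66.8 ctr [ 805.6 -113.5] size [37.9 40.5] ang 39.6 rgb [161.  24.  22.]
knob/mallet px [218. 236.] 244 z 67.6 ctr [669.1  18.9] size [114.3  48.3] ang 84.2 rgb [117.  64.  23.]
jar px [217. 224.] 316 z 100.4 ctr [509.5 354.2] size [ 50.  969.8] ang 28.1 rgb [67. 70. 73.]
```

```bash
python3 - <<'E'
import cv2,numpy as np
a=cv2.imread('pics/scene0.png'); 
b=cv2.resize(a[120:270,90:440],None,fx=2.2,fy=2.2,interpolation=cv2.INTER_CUBIC)
cv2.imwrite('pics/crop1.png',b);print(b.shape)
E
```

```text
(330, 770, 3)
```

View pics/crop1.png

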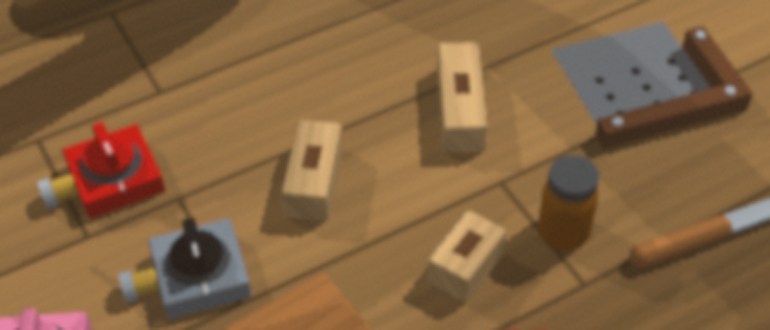

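```bash
cat > m.py <<'E'
from h import *
def comp(f,px,lo,hi,zp):
    P=cloud(f); z=P[...,2]
    m=((z>lo)&(z<hi)).astype(np.uint8); n,l=cv2.connectedComponents(m,connectivity=4)
    win=l[px[1]-9:px[1]+10,px[0]-9:px[0]+10]; i=np.bincount(win[win>0]).argmax()
    v,u=np.nonzero(l==i); q=onplane(np.c_[u,v],zp,f)[:,:2]
    return q,np.median(z[l==i])
E
python3 - <<'E'
from m import *
T={'long':((300,160),(298,263)),'mid':((232,192),(317,211)),'short':((302,232),(242,212)),'fence':((395,172),(200,328)),'box':((178,254),(310,190)),'bar':((177,228),(316,173)),'jar':((351,202),(217,224)),'mallet':((226,273),(266,170))}
H={'fence':(26,34,30),'box':(26,34,30),'bar':(62,76,71),'jar':(94,106,100),'mallet':(60,70,65)}
for k,v in T.items():
    lo,hi,zp=H.get(k,(41,50,45))
    for f,px in zip(['scene0','side0'],v):
        try:
            q,z=comp(f,px,lo,hi,zp); r=cv2.minAreaRect(q.astype(np.float32))
            print(k,f,'z',round(float(z),1),'c',np.round(r[0],1),np.round(r[1],1),round(r[2],1),len(q))
            if k=='fence': print(cv2.boxPoints(r).round(), 'mean',q.mean(0).round())
        except Exception as e: print(k,f,e)
# mortise triangulation by dark centroid
for k in ['long','mid','short']:
    L=[]
    for f,px in zip(['scene0','side0'],T[k]):
        g=np.load(f'pics/{f}.npz'); w=g['im'][px[1]-14:px[1]+15,px[0]-14:px[0]+15].astype(float)
        P=cloud(f)[px[1]-14:px[1]+15,px[0]-14:px[0]+15]
        m=(w[...,0]<135)&(abs(P[...,2]-45.8)<3); m=cv2.morphologyEx(m.astype(np.uint8),cv2.MORPH_OPEN,np.ones((3,3))); vv,uu=np.nonzero(m)
        c=[uu.mean()+px[0]-14,vv.mean()+px[1]-14]; o,r=rays(c,g['K'],g['T']); L.append((o,r[0]/np.linalg.norm(r[0])))
        print(k,f,'mark px',np.round(c,1),len(uu), onplane(c,45,f).round(1))
    A=sum(np.eye(3)-np.outer(r,r) for o,r in L); b=sum((np.eye(3)-np.outer(r,r))@o for o,r in L); print(' triang',np.linalg.solve(A,b).round(1))
from scipy.spatial.transform import Rotation as R
print(R.from_rotvec(get_obs()['orientation']).as_matrix().round(3))
E
```

```text
long scene0 z 45.9 c [465.9  41. ] [ 49.9 144.1] 61.8 735
long side0 z 46.1 c [464.3  44.5] [ 53.2 142.1] 61.7 880
mid scene0 z 45.9 c [ 478.5 -164.1] [ 50.4 114.6] 52.9 700
mid side0 z 46.4 c [ 475.9 -160.5] [ 54.4 114.3] 53.5 470
short scene0 z 45.7 c [667.6 -78.2] [51.  83.2] 25.9 611
short side0 z 46.5 c [663.9 -75.2] [47.3 85.3] 25.6 332
fence scene0 z 30.6 c [564.  258.5] [198.6 128.8] 79.7 773
[[483. 172.]
 [610. 149.]
 [645. 345.]
 [518. 368.]] mean [598. 278.]
fence side0 z 30.9 c [562.2 260.5] [198.5 126.1] 79.6 1469
[[482. 174.]
 [606. 151.]
 [642. 347.]
 [518. 369.]] mean [593. 292.]
box scene0 z 30.7 c [ 527.8 -345.4] [126.6  93.8] 77.6 855
box side0 z 31.5 c [ 530.6 -324.5] [96.9 94.1] 78.0 307
bar scene0 z 71.3 c [ 533.5 -327.7] [13.5 58.5] 77.5 127
bar side0 z 70.1 c [ 528.2 -321.4] [25.8 58.2] 75.2 83
jar scene0 z 100.7 c [678.9  43.3] [53.  56.5] 59.7 350
jar side0 z 101.1 c [676.9  46.3] [49.8 59.4] 26.3 265
mallet scene0 z 65.8 c [ 683.6 -284.1] [ 92.9 119.9] 5.4 2020
mallet side0 z 66.5 c [ 679.2 -279.2] [ 90.4 127.9] 5.8 626
long scene0 mark px [299.8 158. ] 33 [[465.   42.3  45. ]]
long side0 mark px [297.  259.6] 21 [[462.2  41.   45. ]]
 triang [463.3  41.9  44.7]
mid scene0 mark px [230.7 190.1] 29 [[ 472.1 -163.1   45. ]]
mid side0 mark px [nan nan] 0 [[nan nan nan]]
 triang [nan nan nan]
short scene0 mark px [302.5 230.8] 39 [[666.2 -76.2  45. ]]
short side0 mark px [241.6 210.1] 28 [[667.4 -83.2  45. ]]
 triang [666.7 -78.3  48.2]
[[ 0.916  0.401 -0.   ]
 [ 0.401 -0.916  0.001]
 [ 0.    -0.001 -1.   ]]<stdin>:19: RuntimeWarning: Mean of empty slice.
  ret = ret.dtype.type(ret / rcount)
```

```bash
cat > plan.py <<'E'
import sys
from h import *
from scipy.spatial.transform import Rotation as R
F0=np.array([613.0,324.1]); FY=-10.35
def fence(x,y,F0=F0,FY=FY):
    a=np.radians(FY); return F0+np.array([np.cos(a)*x-np.sin(a)*y, np.sin(a)*x+np.cos(a)*y])
def plan(xy,z,yaw=None,o=None):
    """tool deltas: twist z first (deg), then shift in turned tool axes (mm)"""
    o=o or get_obs(); M=R.from_rotvec(o['orientation']); m=M.as_matrix()
    cur=np.degrees(np.arctan2(m[1,0],m[0,0])); tw=0
    if yaw is not None:
        tw=(-(yaw-cur)+180)%360-180
        M=M*R.from_rotvec([0,0,np.radians(tw)])
    d=M.inv().apply(np.r_[xy,z]-o['ee_pos'])
    print('t',round(o['t'],2),'pos',o['ee_pos'].round(1),'yaw',cur.round(2),'tilt',np.degrees(np.arccos(-m[2,2])).round(2),'w',round(o['width'],1),'F',o['ft_force'].round(1),'grip',round(o['grasp_force'],1)); print('  twist',round(tw,2),'then shift',d.round(1))
E
python3 -c "
from plan import *
plan([465,43],222,-28.2)"
python3 -m creep '{"delta_pos":[[0,0,0],[0,0,0],[0,0,0],[0,0,0],[0,0,0],[0,0,0],[0,0,0],[0,0,0]],"twist":[[0,0,6.5],[0,0,6.5],[0,0,6.5],[0,0,6.5],[0,0,6.5],[0,0,6.5],[0,0,6.5],[0,0,6.5]]}' 1
python3 -c "
from plan import *
plan([465,43],222,-28.2)"
```

```text
t 0.15 pos [ 250.6 -572.1  222.1] yaw 23.65 tilt 0.07 w 88.0 F [0.1 0.3 0. ] grip 0.0
  twist 51.85 then shift [-1.017e+02 -6.434e+02  6.000e-01]
t: 0.82
ee_pos: [250.7, -572.3, 222.3]
orientation: [-3.043, 0.778, 0.001]
ft_force: [0.1, 1.0, 0.4]
width: 87.7
grasp_force: 0.0
t 0.82 pos [ 250.7 -572.3  222.3] yaw -28.67 tilt 0.04 w 87.7 F [0.1 1.  0.4] grip 0.0
  twist -0.47 then shift [-101.8 -643.5    0.7]
```

```bash
python3 -m creep '{"delta_pos":[[-0.003,-0.019,0],[-0.006,-0.037,0],[-0.006,-0.037,0],[-0.006,-0.037,0],[-0.006,-0.037,0],[-0.006,-0.037,0],[-0.006,-0.037,0],[-0.006,-0.037,0],[-0.006,-0.037,0],[-0.006,-0.037,0],[-0.006,-0.037,0],[-0.006,-0.037,0],[-0.006,-0.037,0],[-0.006,-0.037,0],[-0.006,-0.037,0],[-0.006,-0.037,0],[-0.006,-0.037,0],[-0.004,-0.025,0],[0,0,0],[0,0,0]],"twist":[[0,0,0],[0,0,0],[0,0,0],[0,0,0],[0,0,0],[0,0,0],[0,0,0],[0,0,0],[0,0,0],[0,0,0],[0,0,0],[0,0,0],[0,0,0],[0,0,0],[0,0,0],[0,0,0],[0,0,0],[0,0,0],[0,0,0],[0,0,0]]}'
python3 - <<'E'
from plan import *
plan([465,43],222,-28.2)
snap('wrist','wrist1')
for zt,lo,hi in [(45,40,52)]:
    P=cloud('wrist1'); z=P[...,2]
    m=((z>lo)&(z<hi)).astype(np.uint8); n,l,s,c=cv2.connectedComponentsWithStats(m,connectivity=4)
    for i in range(1,n):
        if s[i,4]<300: continue
        v,u=np.nonzero(l==i); q=onplane(np.c_[u,v],zt,'wrist1')[:,:2]; r=cv2.minAreaRect(q.astype(np.float32))
        print('px',c[i].round(),s[i,4],'z',np.median(z[l==i]).round(1),np.round(r[0],1),np.round(r[1],1),round(r[2],1))
E
```

```text
t: 2.48
ee_pos: [462.0, 37.2, 222.4]
orientation: [3.047, -0.765, -0.001]
ft_force: [0.1, -0.3, -0.4]
width: 87.6
grasp_force: 0.0
t 2.48 pos [462.   37.2 222.4] yaw -28.17 tilt 0.04 w 87.6 F [ 0.1 -0.3 -0.4] grip 0.0
  twist 0.03 then shift [-0.1 -6.5  0.4]
px [499.  16.] 543 z 45.0 [ 527.7 -311.2] [36.5 48.3] 85.7
px [425.  97.] 3760 z 43.9 [ 476.9 -160.2] [ 51.1 109.2] 53.2
px [553. 129.] 449 z 45.0 [ 363.2 -340.6] [33.1 55.1] 69.2
px [269. 185.] 5677 z 44.0 [464.7  42.8] [ 49.7 136.6] 61.7
```

View pics/wrist1.png

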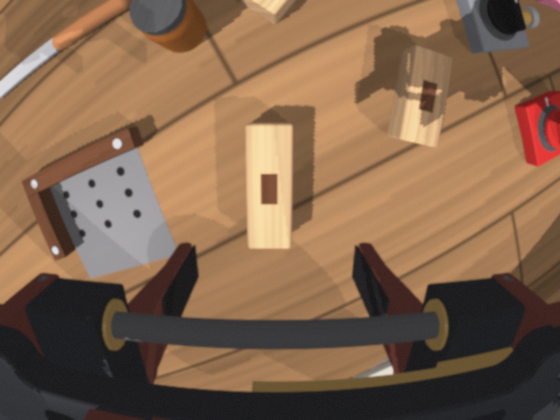

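The wrist view shows the long blank at (269,185) square between the fingers, the middle one at (425,97), the fence and pad at (100,200) and the jar at (165,15). The wrist fix gives 464.7, 42.8 with its top at 44 mm, which agrees with the other cameras, so I'll grasp it.

```bash
python3 -m creep '{"delta_pos":[[0,-0.006,0.02],[0,0,0.04],[0,0,0.04],[0,0,0.04],[0,0,0.04],[0,0,0.02],[0,0,0.01],[0,0,0],[0,0,0]],"twist":[[0,0,0],[0,0,0],[0,0,0],[0,0,0],[0,0,0],[0,0,0],[0,0,0],[0,0,0],[0,0,0]]}' 1
python3 -m creep '{"delta_pos":[[0,0,0],[0,0,0],[0,0,0],[0,0,0],[0,0,0],[0,0,0]],"twist":[[0,0,0],[0,0,0],[0,0,0],[0,0,0],[0,0,0],[0,0,0]]}' 0
python3 - <<'E'
from plan import *
P=cloud('wrist1'); z=P[...,2]
m=((z>25)&(z<34)).astype(np.uint8); n,l=cv2.connectedComponents(m,connectivity=4); w=l[140:160,55:75]; i=np.bincount(w[w>0]).argmax()
v,u=np.nonzero(l==i); q=onplane(np.c_[u,v],30,'wrist1')[:,:2]; r=cv2.minAreaRect(q.astype(np.float32)); print('fence',r,np.median(z[l==i]),cv2.boxPoints(r).round())
plan(fence(-75,-50),70,FY)
E
```

```text
t: 3.28
ee_pos: [465.1, 40.7, 13.1]
orientation: [3.045, -0.771, -0.0]
ft_force: [0.5, -0.0, 0.9]
width: 87.9
grasp_force: 0.0
t: 3.78
ee_pos: [465.3, 41.5, 13.1]
orientation: [-3.046, 0.769, -0.001]
ft_force: [0.7, 1.4, 0.3]
width: 50.9
grasp_force: 0.7
fence ((561.3987426757812, 258.7636413574219), (196.4774627685547, 124.94290161132812), 79.41505432128906) 28.850500681138158 [[482. 174.]
 [605. 151.]
 [641. 344.]
 [518. 367.]]
t 3.78 pos [465.3  41.5  13.1] yaw -28.34 tilt 0.05 w 50.9 F [0.7 1.4 0.3] grip 0.7
  twist -17.99 then shift [  19.6 -254.5  -56.8]
```

```bash
python3 -m creep '{"delta_pos":[[0,0,0],[0,0,0],[0,0,-0.02],[0,0,-0.02],[0,0,-0.02],[0,0,0]],"twist":[[0,0,0],[0,0,0],[0,0,-6],[0,0,-6],[0,0,-6],[0,0,0]]}' 0
python3 - <<'E'
from plan import *
plan(fence(-75,-50),73,FY)
E
```

```text
t: 4.28
ee_pos: [466.7, 41.6, 75.2]
orientation: [-3.129, 0.276, -0.007]
ft_force: [1.3, -0.0, -1.4]
width: 49.7
grasp_force: 30.0
t 4.28 pos [466.7  41.6  75.2] yaw -10.09 tilt 0.25 w 49.7 F [ 1.3 -0.  -1.4] grip 30.0
  twist 0.26 then shift [  18.2 -254.2    2.5]
```

```bash
python3 -m creep '{"delta_pos":[[0.002,-0.02,0],[0.002,-0.035,0],[0.002,-0.035,0],[0.002,-0.035,0],[0.002,-0.035,0],[0.002,-0.035,0],[0.002,-0.035,0],[0.002,-0.02,0],[0.002,-0.004,0],[0,0,0.02],[0,0,0.02],[0,0,0.015],[0,0,0.003],[0,0,0],[0,0,0]],"twist":[[0,0,0],[0,0,0],[0,0,0],[0,0,0],[0,0,0],[0,0,0],[0,0,0],[0,0,0],[0,0,0],[0,0,0],[0,0,0],[0,0,0],[0,0,0],[0,0,0],[0,0,0]]}'
python3 - <<'E'
from plan import *
plan(fence(-75,-50),13,FY)
E
```

```text
t: 5.53
ee_pos: [527.6, 287.0, 13.9]
orientation: [3.127, -0.286, -0.002]
ft_force: [-1.0, -0.8, -0.4]
width: 49.7
grasp_force: 30.0
t 5.53 pos [527.6 287.   13.9] yaw -10.45 tilt 0.11 w 49.7 F [-1.  -0.8 -0.4] grip 30.0
  twist -0.1 then shift [ 2.4 -1.9  0.9]
```

```bash
Z='[0,0,0]'; python3 -m creep '{"delta_pos":[[0,0,0.002],[0,0,0],[0,0,0],[0,0,0],[0,0,-0.02],[0,0,-0.03],[0,0,0]],"twist":[[0,0,0],[0,0,0],[0,0,0],[0,0,0],[0,0,0],[0,0,0],[0,0,0]]}' 0.66
python3 -m creep '{"delta_pos":[[0,0.035,0],[0,0.035,0],[0,0,0],[0,0,0],[0,0,0.025],[0,0,0.025],[0,0,0]],"twist":[[0,0,0],[0,0,0],[0,0,0],[0,0,0],[0,0,0],[0,0,0],[0,0,0]]}' 0
python3 - <<'E'
from plan import *
plan(fence(-70,-63.5),14,FY)
E
```

```text
t: 6.12
ee_pos: [531.0, 289.5, 67.1]
orientation: [-3.125, 0.283, -0.009]
ft_force: [1.6, 1.5, 0.7]
width: 57.9
grasp_force: 0.0
t: 6.7
ee_pos: [513.9, 219.3, 9.4]
orientation: [3.127, -0.283, -0.007]
ft_force: [-0.6, -0.2, 0.1]
width: 15.0
grasp_force: 0.0
t 6.7 pos [513.9 219.3   9.4] yaw -10.33 tilt 0.27 w 15.0 F [-0.6 -0.2  0.1] grip 0.0
  twist 0.02 then shift [  8.7 -57.4  -4.8]
```

```bash
python3 -m creep '{"delta_pos":[[0.008,0,-0.004],[0,0,0],[0,-0.008,0],[0,-0.008,0],[0,-0.008,0],[0,-0.008,0],[0,-0.008,0],[0,-0.006,0],[0,-0.005,0],[0,-0.003,0],[0,-0.003,0],[0,-0.002,0],[0,0,0]],"twist":[[0,0,0],[0,0,0],[0,0,0],[0,0,0],[0,0,0],[0,0,0],[0,0,0],[0,0,0],[0,0,0],[0,0,0],[0,0,0],[0,0,0],[0,0,0]]}' 0
python3 - <<'E'
from plan import *
plan(fence(-70,-63.5),14,FY)
E
```

```text
t: 7.78
ee_pos: [534.2, 276.1, 16.6]
orientation: [-3.129, 0.283, 0.0]
ft_force: [0.4, 0.1, 0.5]
width: 0.3
grasp_force: 0.0
t 7.78 pos [534.2 276.1  16.6] yaw -10.35 tilt 0.01 w 0.3 F [0.4 0.1 0.5] grip 0.0
  twist 0.0 then shift [-1.1  2.1  2.6]
```

```bash
python3 -m creep '{"delta_pos":[[0,-0.002,0],[0,-0.002,0],[0,0,0]],"twist":[[0,0,0],[0,0,0],[0,0,0]]}' 0
python3 - <<'E'
from plan import *
plan(fence(-70,-63.5),14,FY)
snap('wrist','wrist2')
E
```

```text
t: 8.03
ee_pos: [534.3, 279.5, 16.5]
orientation: [3.128, -0.283, -0.002]
ft_force: [-1.9, -1.2, 1.3]
width: 0.2
grasp_force: 1.3
t 8.03 pos [534.3 279.5  16.5] yaw -10.35 tilt 0.08 w 0.2 F [-1.9 -1.2  1.3] grip 1.3
  twist -0.0 then shift [-0.6  5.5  2.5]
```

View pics/wrist2.png

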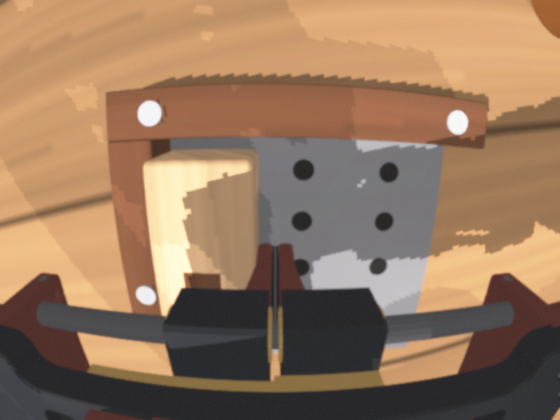

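The wrist view shows the long blank at (200,230) beside the side stop with the fingers on its near side, and a small gap left at the rail end (165,150). I'll keep pushing until the force rises.

```bash
python3 -m creep '{"delta_pos":[[0,-0.002,0],[0,-0.001,0],[0,0,0]],"twist":[[0,0,0],[0,0,0],[0,0,0]]}' 0
python3 -m creep '{"delta_pos":[[0,-0.001,0],[0,-0.001,0],[0,0,0]],"twist":[[0,0,0],[0,0,0],[0,0,0]]}' 0
```

```text
t: 8.33
ee_pos: [534.3, 279.7, 16.5]
orientation: [3.124, -0.282, -0.004]
ft_force: [-1.2, -16.1, 7.7]
width: 0.3
grasp_force: 8.5
t: 8.58
ee_pos: [534.2, 279.8, 16.4]
orientation: [3.122, -0.282, -0.007]
ft_force: [-2.1, -26.1, 11.2]
width: 0.2
grasp_force: 13.2
```

```bash
python3 -m creep '{"delta_pos":[[0,0.006,0],[0,0,-0.025],[0,0,-0.025],[-0.03,0,0],[-0.04,-0.015,0],[-0.04,-0.023,0],[0,0,0.025],[0,0,0.025],[0,0,0],[0.008,0,0],[0.008,0,0],[0.006,0,0],[0,0,0]],"twist":[[0,0,0],[0,0,0],[0,0,0],[0,0,0],[0,0,0],[0,0,0],[0,0,0],[0,0,0],[0,0,0],[0,0,0],[0,0,0],[0,0,0],[0,0,0]]}' 0
python3 - <<'E'
from plan import *
plan(fence(-150,-25),14,FY)
E
```

```text
t: 9.67
ee_pos: [459.7, 328.6, 17.9]
orientation: [-3.128, 0.287, 0.003]
ft_force: [-8.2, 3.8, 2.8]
width: 0.6
grasp_force: 4.0
t 9.67 pos [459.7 328.6  17.9] yaw -10.5 tilt 0.11 w 0.6 F [-8.2  3.8  2.8] grip 4.0
  twist -0.15 then shift [1.6 1.9 3.9]
```

```bash
python3 -m creep '{"delta_pos":[[0.002,0,0],[0.001,0,0],[0,0,0]],"twist":[[0,0,0],[0,0,0],[0,0,0]]}' 0
python3 -m creep '{"delta_pos":[[-0.008,0,0],[-0.01,0,-0.02],[0,0,-0.04],[0,0,-0.04],[0,0,-0.04],[0,0.03,-0.03],[0,0.04,0],[0,0.03,0],[0,0,0]],"twist":[[0,0,0],[0,0,0],[0,0,0],[0,0,0],[0,0,0],[0,0,0],[0,0,0],[0,0,0],[0,0,0]]}' 1
python3 - <<'E'
from plan import *
snap('side','side1'); snap('scene','scene1')
from m import comp
for f,L,Fp in [('side1',(232,318),(196,345)),('scene1',(380,135),(395,172))]:
    im=np.load(f'pics/{f}.npz')
    P=cloud(f); z=P[...,2]
    for nm,lo,hi,zp in [('blank',41,50,45),('fence',26,34,30)]:
        m=((z>lo)&(z<hi)).astype(np.uint8); n,l,s,c=cv2.connectedComponentsWithStats(m,connectivity=4)
        for i in range(1,n):
            if s[i,4]<150: continue
            v,u=np.nonzero(l==i); q=onplane(np.c_[u,v],zp,f)[:,:2]
            if np.linalg.norm(q.mean(0)-fence(-40,-60))>130: continue
            r=cv2.minAreaRect(q.astype(np.float32)); print(f,nm,c[i].round(),s[i,4],np.round(r[0],1),np.round(r[1],1),round(r[2],1))
plan([476.9,-160.3],200,-36.8)
E
```

```text
t: 9.92
ee_pos: [459.8, 328.4, 17.9]
orientation: [3.128, -0.287, -0.009]
ft_force: [-18.3, 9.1, 9.3]
width: 0.1
grasp_force: 10.3
t: 10.67
ee_pos: [426.3, 229.2, 187.9]
orientation: [3.128, -0.288, 0.002]
ft_force: [-1.0, 0.8, -0.7]
width: 57.3
grasp_force: 0.0
side1 blank [218. 338.] 1507 [538.8 314.1] [ 51.7 141. ] 79.1
side1 fence [201. 329.] 1461 [542.5 264.3] [198.9 166.3] 79.6
scene1 blank [400. 140.] 680 [540.6 310.3] [ 52.5 142.8] 79.2
scene1 fence [400. 164.] 713 [564.3 258.3] [199.  129.1] 79.7
t 10.77 pos [428.1 232.6 187.8] yaw -10.53 tilt 0.2 w 64.9 F [-0.3  1.3 -0.2] grip 0.0
  twist 26.27 then shift [274.4 285.3 -12.7]
```

```bash
python3 -m creep '{"delta_pos":[[0,0,0],[0,0,0],[0,0,0],[0,0,0],[0.014,0.014,0],[0.026,0.027,0],[0.026,0.027,0],[0.026,0.027,0],[0.026,0.027,0],[0.026,0.027,0],[0.026,0.027,0],[0.026,0.027,0],[0.026,0.027,0],[0.026,0.027,0],[0.026,0.028,0],[0,0,0],[0,0,0]],"twist":[[0,0,6.6],[0,0,6.6],[0,0,6.6],[0,0,6.5],[0,0,0],[0,0,0],[0,0,0],[0,0,0],[0,0,0],[0,0,0],[0,0,0],[0,0,0],[0,0,0],[0,0,0],[0,0,0],[0,0,0],[0,0,0]]}' 1
python3 - <<'E'
from plan import *
snap('wrist','wrist3')
P=cloud('wrist3'); z=P[...,2]
m=((z>40)&(z<50)).astype(np.uint8); n,l,s,c=cv2.connectedComponentsWithStats(m,connectivity=4)
for i in range(1,n):
    if s[i,4]<500: continue
    v,u=np.nonzero(l==i); q=onplane(np.c_[u,v],45,'wrist3')[:,:2]; r=cv2.minAreaRect(q.astype(np.float32))
    print('px',c[i].round(),s[i,4],'z',np.median(z[l==i]).round(1),np.round(r[0],1),np.round(r[1],1),round(r[2],1))
plan([476.9,-160.3],13,-36.8)
E
```

```text
t: 12.18
ee_pos: [499.4, -180.1, 167.0]
orientation: [-2.962, 0.933, 0.042]
ft_force: [0.4, 0.3, -0.4]
width: 87.8
grasp_force: 0.0
px [380.  84.] 1193 z 44.9 [ 533.3 -310.6] [26.4 54.7] 77.0
px [ 94. 120.] 3322 z 43.8 [663.9 -78.4] [51.1 79.9] 26.1
px [276. 221.] 5749 z 44.1 [ 477.3 -163. ] [ 49.6 109.7] 53.0
px [484. 214.] 961 z 45.0 [ 361.3 -353.9] [53.9 55.5] 16.3
t 12.23 pos [ 498.8 -178.6  166.9] yaw -34.84 tilt 2.61 w 87.9 F [-0.1 -1.1  1.3] grip 0.0
  twist 1.96 then shift [-22.6   2.3 154.9]
```

```bash
python3 -m creep '{"delta_pos":[[0,0,0],[0,0,0]],"twist":[[0,0,0],[0,0,0]]}' 1
python3 - <<'E'
from plan import *
plan([477.2,-162],13,-36.9)
o=get_obs(); m=R.from_rotvec(o['orientation']); print(o['qpos'].round(3))
# twist (tool frame) to upright with yaw
t=R.from_euler('z',-36.9,degrees=True)*R.from_euler('x',180,degrees=True)
print(np.degrees((m.inv()*t).as_rotvec()).round(2)); print(m.as_matrix().round(3))
E
```

```text
t: 12.4
ee_pos: [498.2, -176.9, 167.0]
orientation: [-2.965, 0.926, 0.045]
ft_force: [0.3, -0.0, 0.0]
width: 87.9
grasp_force: 0.0
t 12.4 pos [ 498.2 -176.9  167. ] yaw -34.65 tilt 2.62 w 87.9 F [ 0.3 -0.   0. ] grip 0.0
  twist 2.25 then shift [-19.7   4.4 154.8]
[-0.383  0.372  1.865  0.041  0.936  1.768]
[-1.41  2.21  2.22]
[[ 0.822 -0.569 -0.017]
 [-0.568 -0.822  0.042]
 [-0.038 -0.025 -0.999]]
```

```bash
python3 -m creep '{"delta_pos":[[0,0,0],[-0.013,0,0],[-0.013,0.001,0.02],[0,0,0.035],[0,0,0.035],[0,0,0.03],[0,0,0.02],[0,0,0]],"twist":[[-1.4,2.2,2.2],[0,0,0],[0,0,0],[0,0,0],[0,0,0],[0,0,0],[0,0,0],[0,0,0]]}' 1
python3 - <<'E'
from plan import *
plan([477.2,-162],13,-36.9)
E
```

```text
t: 13.07
ee_pos: [474.3, -161.3, 23.8]
orientation: [-2.98, 0.993, 0.01]
ft_force: [-0.8, -0.6, 0.8]
width: 87.9
grasp_force: 0.0
t 13.07 pos [ 474.3 -161.3   23.8] yaw -36.86 tilt 0.36 w 87.9 F [-0.8 -0.6  0.8] grip 0.0
  twist 0.04 then shift [ 2.8 -1.2 10.8]
```

```bash
python3 -m creep '{"delta_pos":[[0.002,-0.001,0.01],[0,0,0],[0,0,0],[0,0,0],[0,0,0],[0,0,0],[0,0,0],[0,0,0],[0,0,0]],"twist":[[0,0,0],[0,0,0],[0,0,0],[0,0,0],[0,0,0],[0,0,0],[0,0,0],[0,0,0],[0,0,0]]}' 0
python3 - <<'E'
from plan import *
print(fence(-60,-104)); plan(fence(-60,-104),13,FY)
E
```

```text
t: 13.82
ee_pos: [479.4, -164.1, 17.8]
orientation: [2.979, -0.996, 0.002]
ft_force: [-1.2, 1.2, 7.4]
width: 49.9
grasp_force: 30.0
[535.29156441 232.5718675 ]
t 13.82 pos [ 479.4 -164.1   17.8] yaw -36.98 tilt 0.08 w 49.9 F [-1.2  1.2  7.4] grip 30.0
  twist -26.63 then shift [ -16.3 -400.3    4.7]
```

```bash
python3 -m creep '{"delta_pos":[[0,0,-0.01],[0,0,-0.02],[0,0,-0.02],[0,0,0],[0,-0.015,0],[-0.001,-0.031,0],[-0.001,-0.031,0],[-0.001,-0.031,0],[-0.001,-0.031,0],[-0.001,-0.031,0],[-0.001,-0.031,0],[-0.002,-0.031,0],[-0.002,-0.031,0],[-0.002,-0.031,0],[-0.002,-0.031,0],[-0.002,-0.031,0],[-0.001,-0.031,0],[0,-0.013,0],[0,0,0],[0,0,0]],"twist":[[0,0,-6.6],[0,0,-6.7],[0,0,-6.7],[0,0,-6.7],[0,0,0],[0,0,0],[0,0,0],[0,0,0],[0,0,0],[0,0,0],[0,0,0],[0,0,0],[0,0,0],[0,0,0],[0,0,0],[0,0,0],[0,0,0],[0,0,0],[0,0,0],[0,0,0]]}'
python3 - <<'E'
from plan import *
plan(fence(-60,-104),17.5,FY)
E
```

```text
t: 15.48
ee_pos: [533.0, 232.6, 66.7]
orientation: [3.129, -0.279, -0.001]
ft_force: [-0.6, 0.5, -2.0]
width: 49.4
grasp_force: 30.0
t 15.48 pos [533.  232.6  66.7] yaw -10.19 tilt 0.05 w 49.4 F [-0.6  0.5 -2. ] grip 30.0
  twist 0.16 then shift [ 2.2 -0.4 49.2]
```

```bash
python3 -m creep '{"delta_pos":[[0,0,0.02],[0,0,0.02],[0,0,0.009],[0,0,0],[0,0,0]],"twist":[[0,0,0],[0,0,0],[0,0,0],[0,0,0],[0,0,0]]}'
python3 -m creep '{"delta_pos":[[0,0,0],[0,0,0],[0,0,0],[0,0,-0.02],[0,0,-0.03],[0,0,0]],"twist":[[0,0,0],[0,0,0],[0,0,0],[0,0,0],[0,0,0],[0,0,0]]}' 0.66
python3 -m creep '{"delta_pos":[[0,0.032,0],[0,0.032,0],[0,0,0],[0.004,0,0],[0.004,0,0.025],[0,0,0.025],[0,0,0],[0,0,0]],"twist":[[0,0,0],[0,0,0],[0,0,0],[0,0,0],[0,0,0],[0,0,0],[0,0,0],[0,0,0]]}' 0
python3 - <<'E'
from plan import *
plan(fence(-54,-108),15,FY)
E
```

```text
t: 15.9
ee_pos: [533.1, 231.1, 17.6]
orientation: [3.128, -0.284, -0.002]
ft_force: [-0.3, 0.1, -1.6]
width: 49.8
grasp_force: 30.0
t: 16.4
ee_pos: [536.3, 233.9, 72.5]
orientation: [-3.126, 0.281, -0.01]
ft_force: [0.4, 0.9, 0.5]
width: 58.0
grasp_force: 0.0
t: 17.07
ee_pos: [529.5, 168.8, 17.1]
orientation: [3.128, -0.28, -0.003]
ft_force: [0.5, -0.0, 0.5]
width: 7.8
grasp_force: 0.0
t 17.07 pos [529.5 168.8  17.1] yaw -10.24 tilt 0.13 w 7.8 F [ 0.5 -0.   0.5] grip 0.0
  twist 0.11 then shift [  0.3 -59.8   2. ]
```

```bash
python3 -m creep '{"delta_pos":[[0,-0.006,0],[0,-0.008,0],[0,-0.008,0],[0,-0.008,0],[0,-0.008,0],[0,-0.007,0],[0,-0.005,0],[0,-0.004,0],[0,-0.003,0],[0,-0.002,0],[0,-0.002,0],[0,0,0]],"twist":[[0,0,0],[0,0,0],[0,0,0],[0,0,0],[0,0,0],[0,0,0],[0,0,0],[0,0,0],[0,0,0],[0,0,0],[0,0,0],[0,0,0]]}' 0
python3 -m creep '{"delta_pos":[[0,-0.001,0],[0,-0.001,0],[0,0,0]],"twist":[[0,0,0],[0,0,0],[0,0,0]]}' 0
python3 - <<'E'
from plan import *
plan(fence(-54,-108),15,FY)
E
```

```text
t: 18.07
ee_pos: [539.3, 227.3, 17.8]
orientation: [3.127, -0.281, -0.005]
ft_force: [-3.9, -5.8, 5.4]
width: 0.7
grasp_force: 3.4
t: 18.32
ee_pos: [538.9, 227.9, 17.8]
orientation: [3.125, -0.281, -0.007]
ft_force: [-5.7, -12.1, 9.9]
width: 1.1
grasp_force: 7.1
t 18.32 pos [538.9 227.9  17.8] yaw -10.27 tilt 0.36 w 1.1 F [ -5.7 -12.1   9.9] grip 7.1
  twist 0.08 then shift [1.6 0.  2.8]
```

```bash
python3 -m creep '{"delta_pos":[[0,0.006,0],[0,0,-0.025],[0,0,-0.025],[-0.03,0,0],[-0.03,-0.015,0],[-0.03,-0.023,0],[0,0,0.025],[0,0,0.025],[0,0,0],[0.008,0,0],[0.008,0,0],[0.004,0,0],[0.003,0,0],[0.001,0,0],[0,0,0]],"twist":[[0,0,0],[0,0,0],[0,0,0],[0,0,0],[0,0,0],[0,0,0],[0,0,0],[0,0,0],[0,0,0],[0,0,0],[0,0,0],[0,0,0],[0,0,0],[0,0,0],[0,0,0]]}' 0
python3 - <<'E'
from plan import *
plan(fence(-121.5,-75),15,FY)
E
```

```text
t: 19.57
ee_pos: [479.7, 274.0, 19.1]
orientation: [-3.129, 0.285, 0.008]
ft_force: [-16.2, 10.2, 9.4]
width: 0.5
grasp_force: 8.8
t 19.57 pos [479.7 274.   19.1] yaw -10.41 tilt 0.28 w 0.5 F [-16.2  10.2   9.4] grip 8.8
  twist -0.06 then shift [0.6 1.8 4.1]
```

```bash
python3 -m creep '{"delta_pos":[[-0.008,0,0],[-0.01,0,-0.02],[0,0,-0.03],[0,0,-0.03],[0,0,-0.03],[0,0,-0.03],[0,0,-0.02],[0,0,-0.01],[0,0,0],[0,0,0],[0,0,0]],"twist":[[0,0,0],[0,0,6],[0,0,6],[0,0,6],[0,0,6],[0,0,6],[0,0,6],[0,0,6],[0,0,6],[0,0,5.7],[0,0,0]]}' 1
python3 - <<'E'
from plan import *
plan([665,-77.5],190,-64.1)
E
```

```text
t: 20.48
ee_pos: [490.1, 171.2, 163.0]
orientation: [-2.626, 1.38, 0.208]
ft_force: [0.4, 0.1, 0.0]
width: 70.2
grasp_force: 0.0
t 20.48 pos [490.1 171.2 163. ] yaw -54.96 tilt 12.49 w 70.2 F [0.4 0.1 0. ] grip 0.0
  twist 9.14 then shift [287.6 -54.1 -86.9]
```

```bash
cat >> plan.py <<'E'
def up(yaw,xy=None,z=None):
    o=get_obs(); m=R.from_rotvec(o['orientation'])
    t=R.from_euler('z',yaw,degrees=True)*R.from_euler('x',180,degrees=True)
    print('twist to upright',np.degrees((m.inv()*t).as_rotvec()).round(2),'q',o['qpos'].round(2))
    if xy is not None: print('  then shift',t.inv().apply(np.r_[xy,z]-o['ee_pos']).round(1), 'dpos world',(np.r_[xy,z]-o['ee_pos']).round(1))
E
python3 -c "
from plan import *
up(-54.96); up(0); up(115.9,[665,-77.5],170)"
```

```text
twist to upright [-4.82 11.52 -0.49] q [0.18 0.36 1.92 0.28 0.89 2.54]
twist to upright [ -9.98   8.32 -55.22] q [0.18 0.36 1.92 0.28 0.89 2.54]
twist to upright [ -17.77   -5.82 -170.38] q [0.18 0.36 1.92 0.28 0.89 2.54]
  then shift [-300.1   48.7   -7. ] dpos world [ 174.9 -248.7    7. ]
```

```bash
python3 -m creep '{"delta_pos":[[0,0,0],[0,0,0],[0,0,0],[0,0,0],[0,0,0],[0,0,0],[0,0,0],[0,0,0],[0,0,0],[0,0,0]],"twist":[[-1.11,0.92,-6.14],[-1.11,0.92,-6.14],[-1.11,0.92,-6.14],[-1.11,0.92,-6.14],[-1.11,0.92,-6.14],[-1.11,0.92,-6.14],[-1.11,0.92,-6.14],[-1.11,0.92,-6.14],[-1.11,0.92,-6.14],[0,0,0]]}' 1
python3 -c "
from plan import *
plan([665,-77.5],170,0); up(0);print(get_obs()['qpos'])"
```

```text
t: 21.32
ee_pos: [490.0, 175.2, 163.6]
orientation: [3.14, 0.022, 0.003]
ft_force: [-0.4, 0.4, 0.4]
width: 87.5
grasp_force: 0.0
t 21.32 pos [490.  175.2 163.6] yaw 0.79 tilt 0.12 w 87.5 F [-0.4  0.4  0.4] grip 0.0
  twist 0.79 then shift [175.  252.7  -5.8]
twist to upright [ 0.07 -0.09  0.79] q [ 0.32  0.35  1.91 -0.    0.88  1.88]
[ 0.32155587  0.35234189  1.90598989 -0.00223844  0.8821107   1.87991607]
```

```bash
python3 -m creep '{"delta_pos":[[0.007,0.01,0],[0.016,0.023,0],[0.016,0.023,0],[0.016,0.023,0],[0.016,0.023,0],[0.016,0.023,0],[0.016,0.023,0],[0.016,0.023,0],[0.016,0.023,0],[0.016,0.023,0],[0.016,0.023,0],[0.008,0.012,0],[0,0,0],[0,0,0],[0,0,0],[0,0,0],[0,0,0],[0,0,0],[0,0,0],[0,0,0]],"twist":[[0,0,0],[0,0,0],[0,0,0],[0,0,0],[0,0,0],[0,0,0],[0,0,0],[0,0,0],[0,0,0],[0,0,0],[0,0,0],[0,0,0],[0,0,-6.5],[0,0,-6.5],[0,0,-6.5],[0,0,-6.5],[0,0,-6.5],[0,0,-6.5],[0,0,-6.5],[0,0,-6.5]]}' 1
python3 -m creep '{"delta_pos":[[0,0,0],[0,0,0],[0,0,0],[0,0,0],[0,0,0],[0,0,0],[0,0,0],[0,0,0],[0,0,0],[0,0,0],[0,0,0]],"twist":[[0,0,-6.5],[0,0,-6.5],[0,0,-6.5],[0,0,-6.5],[0,0,-6.5],[0,0,-6.5],[0,0,-6.5],[0,0,-6.5],[0,0,-6.5],[0,0,-4],[0,0,0]]}' 1
python3 - <<'E'
from plan import *
snap('wrist','wrist4')
P=cloud('wrist4'); z=P[...,2]
m=((z>40)&(z<50)).astype(np.uint8); n,l,s,c=cv2.connectedComponentsWithStats(m,connectivity=4)
for i in range(1,n):
    if s[i,4]<500: continue
    v,u=np.nonzero(l==i); q=onplane(np.c_[u,v],45,'wrist4')[:,:2]; r=cv2.minAreaRect(q.astype(np.float32))
    print('px',c[i].round(),s[i,4],'z',np.median(z[l==i]).round(1),np.round(r[0],1),np.round(r[1],1),round(r[2],1))
plan([665,-77.5],15,115.9)
E
```

```text
t: 22.98
ee_pos: [666.4, -76.7, 162.8]
orientation: [-2.816, -1.393, 0.002]
ft_force: [-0.0, -0.3, 0.8]
width: 88.0
grasp_force: 0.0
t: 23.9
ee_pos: [666.4, -76.6, 162.7]
orientation: [-1.688, -2.649, 0.001]
ft_force: [-0.4, -0.5, 0.8]
width: 87.5
grasp_force: 0.0
px [275. 200.] 4639 z 44.0 [664.8 -74.8] [49.4 78.6] 26.0
t 23.95 pos [666.4 -76.6 162.7] yaw 114.77 tilt 0.06 w 87.9 F [ 1.1 -0.1 -0.5] grip 0.0
  twist -1.13 then shift [ -0.2  -1.5 147.7]
```

```bash
python3 -m creep '{"delta_pos":[[0.001,-0.001,0.015],[0,0,0.035],[0,0,0.035],[0,0,0.035],[0,0,0.02],[0,0,0.008],[0,0,0]],"twist":[[0,0,-1.2],[0,0,0],[0,0,0],[0,0,0],[0,0,0],[0,0,0],[0,0,0]]}' 1
python3 -m creep '{"delta_pos":[[0,0,0],[0,0,0],[0,0,0],[0,0,0],[0,0,0],[0,0,0],[0,0,0],[0,0,0]],"twist":[[0,0,0],[0,0,0],[0,0,0],[0,0,0],[0,0,0],[0,0,0],[0,0,0],[0,0,0]]}' 0
python3 - <<'E'
from plan import *
print(fence(-47,-154)); plan(fence(-47,-154),15,FY+180)
E
```

```text
t: 24.53
ee_pos: [663.5, -75.8, 12.4]
orientation: [-1.662, -2.661, 0.004]
ft_force: [-0.1, -0.0, 0.1]
width: 88.0
grasp_force: 0.0
t: 25.2
ee_pos: [665.5, -75.9, 15.4]
orientation: [1.661, 2.666, -0.001]
ft_force: [-1.3, 0.1, 6.4]
width: 49.5
grasp_force: 30.0
[539.09699916 181.04984633]
t 25.2 pos [665.5 -75.9  15.4] yaw 116.15 tilt 0.05 w 49.5 F [-1.3  0.1  6.4] grip 30.0
  twist -53.5 then shift [1.705e+02 2.300e+02 1.000e-01]
```

```bash
python3 -m creep '{"delta_pos":[[0,0,-0.01],[0,0,-0.025],[0,0,-0.025],[0,0,0],[0,0,0],[0,0,0],[0,0,0],[0,0,0],[0,0,0],[0.03,0,0],[0.035,0,0],[0.035,0,0],[0.035,0,0],[0.035,0.015,0],[0,0.035,0],[0,0.035,0],[0,0.035,0],[0,0.035,0],[0,0.035,0],[0,0.03,0]],"twist":[[0,0,0],[0,0,-6],[0,0,-6.5],[0,0,-6.5],[0,0,-6.5],[0,0,-6.5],[0,0,-6.5],[0,0,-6.5],[0,0,-6.5],[0,0,-2],[0,0,0],[0,0,0],[0,0,0],[0,0,0],[0,0,0],[0,0,0],[0,0,0],[0,0,0],[0,0,0],[0,0,0]]}'
python3 -m creep '{"delta_pos":[[0,0.01,0],[0,0,0],[0,0,0]],"twist":[[0,0,0],[0,0,0],[0,0,0]]}'
python3 - <<'E'
from plan import *
plan(fence(-47,-154),15.5,FY+180)
E
```

```text
t: 26.87
ee_pos: [537.6, 174.3, 75.0]
orientation: [-0.282, -3.128, 0.001]
ft_force: [0.1, 0.4, -2.0]
width: 50.0
grasp_force: 30.0
t: 27.12
ee_pos: [538.7, 181.6, 74.4]
orientation: [-0.281, -3.127, 0.002]
ft_force: [-0.2, -0.1, -1.3]
width: 49.7
grasp_force: 30.0
t 27.12 pos [538.7 181.6  74.4] yaw 169.73 tilt 0.13 w 49.7 F [-0.2 -0.1 -1.3] grip 30.0
  twist 0.08 then shift [-0.6 -0.4 58.9]
```

```bash
python3 -m creep '{"delta_pos":[[0,0,0.025],[0,0,0.02],[0,0,0.014],[0,0,0],[0,0,0]],"twist":[[0,0,0],[0,0,0],[0,0,0],[0,0,0],[0,0,0]]}'
python3 -m creep '{"delta_pos":[[0,0,0],[0,0,0],[0,0,0],[0,0,-0.02],[0,0,-0.035],[0,0,0]],"twist":[[0,0,0],[0,0,0],[0,0,0],[0,0,0],[0,0,0],[0,0,0]]}' 0.66
python3 -m creep '{"delta_pos":[[0,-0.032,0],[0,-0.032,0],[0,0,0],[-0.003,0,0],[-0.004,0,0.025],[0,0,0.028],[0,0,0],[0,0,0]],"twist":[[0,0,0],[0,0,0],[0,0,0],[0,0,0],[0,0,0],[0,0,0],[0,0,0],[0,0,0]]}' 0
python3 - <<'E'
from plan import *
plan(fence(-41,-158),15,FY+180)
E
```

```text
t: 27.53
ee_pos: [538.4, 179.8, 14.9]
orientation: [-0.286, -3.126, 0.003]
ft_force: [-0.6, -0.9, -0.9]
width: 49.7
grasp_force: 30.0
t: 28.03
ee_pos: [542.4, 182.9, 75.6]
orientation: [0.283, 3.123, 0.003]
ft_force: [1.4, 0.2, 0.2]
width: 58.0
grasp_force: 0.0
t: 28.7
ee_pos: [533.9, 118.2, 16.6]
orientation: [-0.282, -3.125, 0.002]
ft_force: [0.5, -0.5, 0.5]
width: 8.3
grasp_force: 0.0
t 28.7 pos [533.9 118.2  16.6] yaw 169.69 tilt 0.22 w 8.3 F [ 0.5 -0.5  0.5] grip 0.0
  twist 0.04 then shift [ 0.1 58.8  1.5]
```

```bash
python3 -m creep '{"delta_pos":[[0,0.006,0],[0,0.008,0],[0,0.008,0],[0,0.008,0],[0,0.008,0],[0,0.007,0],[0,0.005,0],[0,0.003,0],[0,0.003,0],[0,0.002,0],[0,0.002,0],[0,0,0]],"twist":[[0,0,0],[0,0,0],[0,0,0],[0,0,0],[0,0,0],[0,0,0],[0,0,0],[0,0,0],[0,0,0],[0,0,0],[0,0,0],[0,0,0]]}' 0
python3 -m creep '{"delta_pos":[[0,0.001,0],[0,0.001,0],[0,0,0]],"twist":[[0,0,0],[0,0,0],[0,0,0]]}' 0
python3 - <<'E'
from plan import *
plan(fence(-41,-158),15,FY+180)
E
```

```text
t: 29.7
ee_pos: [544.3, 175.8, 17.4]
orientation: [-0.283, -3.126, 0.004]
ft_force: [-3.5, -4.6, 6.9]
width: 0.5
grasp_force: 3.4
t: 29.95
ee_pos: [544.0, 176.0, 17.4]
orientation: [-0.282, -3.124, 0.007]
ft_force: [-3.0, -15.7, 9.7]
width: 0.5
grasp_force: 8.4
t 29.95 pos [544.  176.   17.4] yaw 169.67 tilt 0.38 w 0.5 F [ -3.  -15.7   9.7] grip 8.4
  twist 0.02 then shift [-0.3  0.1  2.4]
```

```bash
python3 -m creep '{"delta_pos":[[0,-0.006,0],[0,0,-0.025],[0,0,-0.025],[0.025,0,0],[0.03,0.015,0],[0.025,0.022,0],[0,0,0.025],[0,0,0.025],[0,0,0],[-0.008,0,0],[-0.008,0,0],[-0.006,0,0],[-0.005,0,0],[-0.003,0,0],[0,0,0]],"twist":[[0,0,0],[0,0,0],[0,0,0],[0,0,0],[0,0,0],[0,0,0],[0,0,0],[0,0,0],[0,0,0],[0,0,0],[0,0,0],[0,0,0],[0,0,0],[0,0,0],[0,0,0]]}' 0
python3 - <<'E'
from plan import *
plan(fence(-91.5,-125),15,FY+180)
E
```

```text
t: 31.2
ee_pos: [499.4, 218.2, 18.3]
orientation: [-0.286, -3.121, 0.002]
ft_force: [-14.1, 7.0, 9.8]
width: 0.4
grasp_force: 7.9
t 31.2 pos [499.4 218.2  18.3] yaw 169.53 tilt 0.42 w 0.4 F [-14.1   7.    9.8] grip 7.9
  twist -0.12 then shift [-1.2 -0.4  3.3]
```

```bash
python3 -m creep '{"delta_pos":[[0.008,0,0],[0.01,0,-0.02],[0,0,-0.035],[0,0,-0.035],[0,0,-0.035],[0,0,-0.035],[0,0,0],[0,-0.02,0],[0,-0.03,0],[0,-0.03,0],[0,-0.03,0],[0,-0.02,0],[0,0,0],[0,0,0]],"twist":[[0,0,0],[0,0,0],[0,0,0],[0,0,0],[0,0,0],[0,0,0],[0,0,0],[0,0,0],[0,0,0],[0,0,0],[0,0,0],[0,0,0],[0,0,0],[0,0,0]]}' 0.6
python3 - <<'E'
from plan import *
plan(fence(-91.5,-125),15,FY+180)
for n in ['side','scene','wrist']:
    f=n+'5'; snap(n,f); P=cloud(f); z=P[...,2]
    for nm,lo,hi,zp in [('row',41,50,45),('fence',26,34,30)]:
        m=((z>lo)&(z<hi)).astype(np.uint8); k,l,s,c=cv2.connectedComponentsWithStats(m,connectivity=4)
        for i in range(1,k):
            if s[i,4]<200: continue
            v,u=np.nonzero(l==i); q=onplane(np.c_[u,v],zp,f)[:,:2]
            if np.linalg.norm(q.mean(0)-fence(-40,-60))>130: continue
            a=np.radians(FY); d=q-F0; X=np.c_[d@[np.cos(a),np.sin(a)],d@[-np.sin(a),np.cos(a)]]
            print(f,nm,c[i].round(),s[i,4],'fence frame min',np.percentile(X,.3,0).round(1),'max',np.percentile(X,99.7,0).round(1))
            if nm=='row':
                for y in (-25,-75,-125):
                    w=X[abs(X[:,1]-y)<18]
                    if len(w): print('   y',y,'x',w[:,0].min().round(1),w[:,0].max().round(1))
im=cv2.imread('pics/side5.png'); 
a=cv2.resize(im[270:390,150:300],None,fx=2.6,fy=2.6); b=cv2.resize(cv2.imread('pics/wrist5.png'),(390,312)); cv2.imwrite('pics/chk.png',np.hstack([a[:312],b]))
E
```

```text
t: 32.37
ee_pos: [461.8, 92.9, 178.2]
orientation: [0.288, 3.128, -0.0]
ft_force: [-0.3, 0.6, -0.5]
width: 52.6
grasp_force: 0.0
t 32.37 pos [461.8  92.9 178.2] yaw 169.49 tilt 0.04 w 52.6 F [-0.3  0.6 -0.5] grip 0.0
  twist -0.16 then shift [-15.5 129.7 163.2]
side5 row [225. 324.] 3164 fence frame min [-140.4 -148.4] max [-1.7  2.2]
   y -25 x -141.8 -0.7
   y -75 x -112.5 -1.6
   y -125 x -83.8 -2.0
side5 fence [200. 333.] 1318 fence frame min [-141.3 -169.7] max [24.5 27.1]
scene5 row [387. 146.] 1627 fence frame min [-139.2 -151.6] max [ 1.5 -0.3]
   y -25 x -140.2 2.7
   y -75 x -111.1 3.7
   y -125 x -81.5 2.6
scene5 fence [399. 164.] 746 fence frame min [ -98.1 -171.6] max [28.7 25.4]
wrist5 row [443. 239.] 9789 fence frame min [-141.2 -149.7] max [-5.  -1.6]
   y -25 x -142.4 -3.5
   y -75 x -113.3 -11.6
   y -125 x -84.5 -11.6
wrist5 fence [412. 218.] 553 fence frame min [-141.4 -150.8] max [  1.2 -45.1]
wrist5 fence [488. 258.] 908 fence frame min [-100.8  -28.9] max [21.8 25. ]
```

View pics/chk.png

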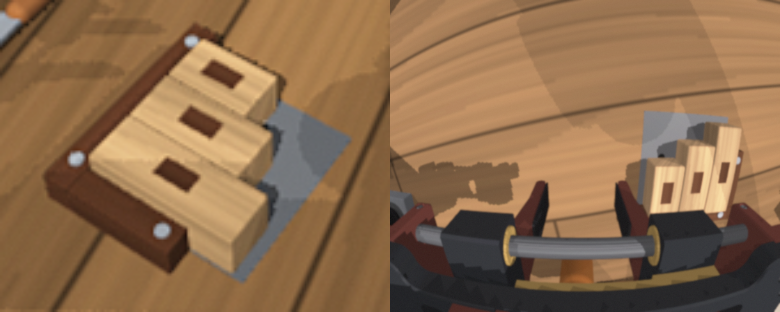

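The view shows the three blanks tight and square in the corner, in order: long, middle, short. Their ends are at x of about -140, -111 and -82 mm, the row is 150 mm wide, and nothing is touching them. Next is the knob.

```bash
python3 -c "
from plan import *
plan([531,-324.5],178,169.5)"
```

```text
t 32.52 pos [461.9  94.4 177.9] yaw 169.67 tilt 0.02 w 53.0 F [-0.2  0.8  0.3] grip 0.0
  twist 0.17 then shift [-144.2 -399.3    0. ]
```

```bash
python3 -m creep '{"delta_pos":[[-0.006,-0.016,0],[-0.012,-0.033,0],[-0.012,-0.033,0],[-0.012,-0.033,0],[-0.012,-0.033,0],[-0.012,-0.033,0],[-0.012,-0.033,0],[-0.012,-0.033,0],[-0.012,-0.033,0],[-0.012,-0.033,0],[-0.012,-0.033,0],[-0.012,-0.033,0],[-0.006,-0.02,0],[0,0,0],[0,0,0]],"twist":[[0,0,0],[0,0,0],[0,0,0],[0,0,0],[0,0,0],[0,0,0],[0,0,0],[0,0,0],[0,0,0],[0,0,0],[0,0,0],[0,0,0],[0,0,0],[0,0,0],[0,0,0]]}' 0.6
python3 - <<'E'
from plan import *
f='wrist6'; snap('wrist',f); P=cloud(f); z=P[...,2]; im=np.load('pics/wrist6.npz')['im']
for nm,lo,hi,zp in [('bar',62,76,71),('skirt',41,50,46),('box',24,35,30)]:
    m=((z>lo)&(z<hi)).astype(np.uint8); k,l,s,c=cv2.connectedComponentsWithStats(m,connectivity=4)
    for i in range(1,k):
        if s[i,4]<150: continue
        v,u=np.nonzero(l==i); q=onplane(np.c_[u,v],zp,f)[:,:2]
        if np.linalg.norm(q.mean(0)-[531,-325])>80: continue
        r=cv2.minAreaRect(q.astype(np.float32)); print(nm,c[i].round(),s[i,4],'z',np.median(z[l==i]).round(1),np.round(r[0],1),np.round(r[1],1),round(r[2],1),'rgb',np.median(im[l==i],0))
plan([531,-324.5],54,167.5)
E
```

```text
t: 33.77
ee_pos: [531.8, -324.6, 177.3]
orientation: [-0.284, -3.128, 0.0]
ft_force: [0.1, -0.2, 0.3]
width: 52.6
grasp_force: 0.0
bar [273. 205.] 928 z 69.7 [ 528.5 -326.2] [13.8 52.1] 77.3 rgb [39. 38. 40.]
skirt [273. 197.] 1814 z 44.9 [ 528.7 -326. ] [54.2 53.9] 78.2 rgb [36. 34. 36.]
box [266. 189.] 5671 z 28.8 [ 524.7 -344.4] [126.6  89.8] 77.8 rgb [169. 169. 169.]
t 33.82 pos [ 531.5 -323.6  177.2] yaw 169.68 tilt 0.1 w 52.6 F [ 0.3 -0.4 -0.5] grip 0.0
  twist 2.18 then shift [  0.   -1.  123.2]
```

View pics/wrist6.png

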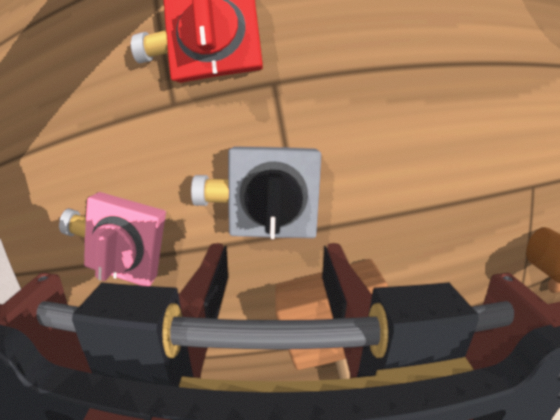

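The grey box with the black knob, at (273,195), is the one described. The pink box at (125,240) and the red one at (210,35) are look-alikes. The knob axis is at (529,-326), its bar top at 70 mm and its skirt at 45 mm, all as expected.

```bash
python3 -m creep '{"delta_pos":[[0,0,0],[0.002,-0.003,0.02],[0,0,0.035],[0,0,0.035],[0,0,0.025],[0,0,0.008],[0,0,0],[0,0,0]],"twist":[[0,0,2.3],[0,0,0],[0,0,0],[0,0,0],[0,0,0],[0,0,0],[0,0,0],[0,0,0]]}' 0.6
python3 -c "
from plan import *
plan([529,-325.8],54,167.3)"
```

```text
t: 34.48
ee_pos: [529.2, -326.4, 55.5]
orientation: [-0.344, -3.122, 0.001]
ft_force: [-0.3, 0.3, 0.4]
width: 52.6
grasp_force: 0.0
t 34.48 pos [ 529.2 -326.4   55.5] yaw 167.43 tilt 0.06 w 52.6 F [-0.3  0.3  0.4] grip 0.0
  twist 0.13 then shift [0.3 0.6 1.5]
```

```bash
python3 -m creep '{"delta_pos":[[0,0,0],[0,0,0],[0,0,0],[0,0,0],[0,0,0],[0,0,0],[0,0,0]],"twist":[[0,0,0],[0,0,0],[0,0,0],[0,0,0],[0,0,0],[0,0,0],[0,0,0]]}' 0
python3 -m creep '{"delta_pos":[[0,0,0.003],[0,0,0.003],[0,0,0.003],[0,0,0]],"twist":[[0,0,0],[0,0,0],[0,0,0],[0,0,0]]}' 0
```

```text
t: 35.07
ee_pos: [528.8, -326.5, 55.1]
orientation: [-0.347, -3.122, -0.001]
ft_force: [1.9, 4.9, 2.3]
width: 13.7
grasp_force: 29.9
t: 35.4
ee_pos: [529.3, -326.6, 47.9]
orientation: [0.347, 3.122, 0.001]
ft_force: [-1.9, 7.4, 19.2]
width: 13.6
grasp_force: 30.0
```

```bash
python3 -m creep '{"delta_pos":[[0,0,0],[0,0,0],[0,0,0],[0,0,0],[0,0,0],[0,0,0],[0,0,0],[0,0,0],[0,0,0],[0,0,0],[0,0,0],[0,0,0],[0,0,0],[0,0,0],[0,0,0]],"twist":[[0,0,4],[0,0,6],[0,0,6],[0,0,6],[0,0,6],[0,0,6],[0,0,6],[0,0,6],[0,0,6],[0,0,6],[0,0,6],[0,0,4],[0,0,2],[0,0,0],[0,0,0]]}' 0
python3 -c "
from plan import *
plan([529,-325.8],54,167.3); print(get_obs()['moment'])"
```

```text
t: 36.65
ee_pos: [530.3, -326.0, 47.9]
orientation: [2.073, 2.359, 0.002]
ft_force: [2.3, 11.5, 17.0]
width: 13.6
grasp_force: 30.2
t 36.65 pos [ 530.3 -326.    47.9] yaw 97.38 tilt 0.1 w 13.6 F [ 2.3 11.5 17. ] grip 30.2
  twist -69.92 then shift [ 1.3 -0.1 -6.1]
[ 2.19420117 -0.49459064  0.50135887]
```

```bash
python3 -m creep '{"delta_pos":[[0,0,-0.003],[0,0,-0.003],[0,0,-0.002],[0,0,0]],"twist":[[0,0,0],[0,0,0],[0,0,0],[0,0,0]]}' 0
python3 -m creep '{"delta_pos":[[0,0,0],[0,0,0],[0,0,0],[0,0,0],[0,0,0],[0,0,-0.015],[0,0,-0.03],[0,0,-0.04],[0,0,-0.04],[0,0,0],[0,0,0],[0,0,0]],"twist":[[0,0,0],[0,0,0],[0,0,0],[0,0,0],[0,0,0],[0,0,0],[0,0,0],[0,0,0],[0,0,0],[0,0,0],[0,0,0],[0,0,0]]}' 0.6
python3 - <<'E'
from plan import *
f='wrist7'; snap('wrist',f); P=cloud(f); z=P[...,2]
for nm,lo,hi,zp in [('bar',60,76,71)]:
    m=((z>lo)&(z<hi)).astype(np.uint8); k,l,s,c=cv2.connectedComponentsWithStats(m,connectivity=4)
    for i in range(1,k):
        if s[i,4]<150: continue
        v,u=np.nonzero(l==i); q=onplane(np.c_[u,v],zp,f)[:,:2]
        if np.linalg.norm(q.mean(0)-[531,-325])>80: continue
        r=cv2.minAreaRect(q.astype(np.float32)); print(nm,'z',np.median(z[l==i]).round(1),np.round(r[0],1),np.round(r[1],1),round(r[2],1))
f='side8'; snap('side',f); P=cloud(f); z=P[...,2]; a=np.radians(FY)
m=((z>41)&(z<50)).astype(np.uint8); k,l,s,c=cv2.connectedComponentsWithStats(m,connectivity=4)
for i in range(1,k):
    v,u=np.nonzero(l==i); q=onplane(np.c_[u,v],45,f)[:,:2]
    if s[i,4]<200 or np.linalg.norm(q.mean(0)-fence(-40,-60))>130: continue
    d=q-F0; X=np.c_[d@[np.cos(a),np.sin(a)],d@[-np.sin(a),np.cos(a)]]; print('row',s[i,4],np.percentile(X,.3,0).round(1),np.percentile(X,99.7,0).round(1))
plan([529,-325.8],54,167.3)
E
```

```text
t: 36.98
ee_pos: [530.0, -325.8, 54.7]
orientation: [2.073, 2.36, 0.002]
ft_force: [5.2, 9.5, 1.7]
width: 14.1
grasp_force: 30.2
t: 37.98
ee_pos: [528.1, -327.2, 178.5]
orientation: [-2.074, -2.359, 0.002]
ft_force: [-1.5, 0.2, -0.5]
width: 52.5
grasp_force: 0.0
bar z 69.7 [ 529.4 -325. ] [13.8 53.1] 9.5
row 3167 [-140.7 -148.4] [-1.7  2. ]
t 38.08 pos [ 527.5 -326.7  177.1] yaw 97.34 tilt 0.21 w 52.5 F [-0.8  0.  -1. ] grip 0.0
  twist -69.96 then shift [ -1.7   1.2 123.1]
```

```bash
python3 -c "
from workcell import close_job
print(close_job())"
```

```text
the job is handed in; nothing more can be done
None
```

The job is handed in at about 38 s: the three blanks measured tight, square and in order in the fence corner, and the knob was pressed, turned about 1.18 rad clockwise and measured back up; no verdict came back.

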